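Rinse the ink dabbers and put them away in the drawer

TASK

Clear up after printing: first pull the cabinet drawer wide open, then take the ink dabbers down from the rack and dip the whole pad of each into the rinse pot while you hold it, yellow before blue before black (some colours may be missing). Stand every dabber upright on its pad on the floor of the drawer, then push the drawer fully shut. Keep the rinse pot upright and leave the tape, sponge, roller and ink jar where they are.

Things in the scene. Friction and masses are not known exactly. Their poses are not given: they have to be found in the camera images.
- drawer (a joint): how far the drawer is pulled out, m: 0 shut, 0.17 fully out; one drawer in a grey-green metal cabinet fixed on the table (260 mm deep, 320 wide, 185 high). It slides out along the cabinet's -x (its front faces -x). Starts shut or up to 20 mm ajar, has about 2 N of friction plus light damping and stays where it is left
- drawer_handle (a point): middle of the drawer's handle: a level dark round bar 10 mm thick, 110 mm long along y, 155 mm above the table, its axis 45 mm out from the drawer front, so it can be pinched from above along x. Axes are the cabinet's (x inwards, towards its back); moves with the drawer. The drawer's front panel is 16 mm thick, lies outside the cabinet's front when shut and reaches 175 mm above the table
- drawer_floor (a point): point on the drawer's inner floor, 20 mm above the table, midway across, 80 mm behind the front panel; moves with the drawer; axes are the cabinet's. Floor: x -80 to +134 mm, y -137 to +137 mm; side and back walls 60 mm high. At 160 mm open the cabinet's front plane is at x = +80 mm. Things 150 mm tall pass under the cabinet top
- rack: wooden rack fixed on the table: bar 340 mm long (y) on two legs. Origin: on the table under the bar. Steel pegs 10 mm thick at y -110, 0, +110 mm run to -x from x = -10 to -75 mm, tops 210 mm up (bar top 220); each ends in an upturned tip 8 mm higher (x -65 to -75). Dabbers hang at x about -42 mm; lift one 12-28 mm (20 best), then draw it 50 mm or more to -x
- yellow_dabber: yellow dabber, loose, 120 mm tall, 84-168 g, maybe absent. Origin: centre of its underside, z up. Round yellow weighted pad 52 mm across, z 0-26 mm; stem 18 mm thick; loop handle z 62-120 mm, 40 mm wide (y), 16 mm deep (x), opening 28 mm wide (y), z 70-112 mm; top bar yellow, sides wood. Starts hanging upright by its top bar on any peg of the rack, peg through the loop along x
- blue_dabber: blue dabber, loose, 120 mm tall, 84-168 g, maybe absent. Origin: centre of its underside, z up. Round blue weighted pad 52 mm across, z 0-26 mm; stem 18 mm thick; loop handle z 62-120 mm, 40 mm wide (y), 16 mm deep (x), opening 28 mm wide (y), z 70-112 mm; top bar blue, sides wood. Starts hanging upright by its top bar on any peg of the rack, peg through the loop along x
- black_dabber: black dabber, loose, 120 mm tall, 84-168 g, maybe absent. Origin: centre of its underside, z up. Round black weighted pad 52 mm across, z 0-26 mm; stem 18 mm thick; loop handle z 62-120 mm, 40 mm wide (y), 16 mm deep (x), opening 28 mm wide (y), z 70-112 mm; top bar black, sides wood. Starts hanging upright by its top bar on any peg of the rack, peg through the loop along x
- rinse_pot: white open round rinse pot, loose, 0.8 kg, 110 mm outside diameter, 80 mm high, wall 4 mm, bottom 6 mm thick. Origin: centre of its underside, z up through the mouth
- tape_roll: bystander: beige roll of tape lying flat, 100 mm across, 25 mm high; origin centre of the underside
- sponge: bystander: yellow and green scouring sponge, 75 x 110 x 36 mm; origin centre of the underside
- brayer: bystander: ink roller with a black rubber roll 100 mm long, 40 mm thick, and a wooden handle to its -x, about 165 mm long in all; origin on the table under the roll's middle
- ink_jar: bystander: closed ink jar, 64 mm across, 85 mm high, black cap; origin centre of the underside
Mind the look-alikes: they are no part of the job. Of the things shaped like the yellow_dabber, the yellow one is meant. Several things look just like the rinse_pot: the one meant starts nearest to the robot's base.

How it is judged (in metres and radians):
On the way, in this order (a step that is already met when the one before it is completed fails the run):
1. the drawer is pulled wide open (130 mm or more) (value of joint drawer above 0.13 m), for 0.2 s.
2. the yellow dabber, held in the gripper, has its whole pad below the rim inside the rinse pot (z of yellow_dabber in the frame of rinse_pot between 0 and 0.056 m and horizontal distance between yellow_dabber and rinse_pot below 0.045 m and contact force between the fingers and yellow_dabber above 0.3 N), for 0.2 s.
3. the blue dabber, held in the gripper, has its whole pad below the rim inside the rinse pot (z of blue_dabber in the frame of rinse_pot between 0 and 0.056 m and horizontal distance between blue_dabber and rinse_pot below 0.045 m and contact force between the fingers and blue_dabber above 0.3 N), for 0.2 s.
4. the black dabber, held in the gripper, has its whole pad below the rim inside the rinse pot (z of black_dabber in the frame of rinse_pot between 0 and 0.056 m and horizontal distance between black_dabber and rinse_pot below 0.045 m and contact force between the fingers and black_dabber above 0.3 N), for 0.2 s.
At the end, for the whole second after the job is handed in: The drawer is shut (within 10 mm), every dabber that was present stands upright (within 0.25 rad) on its pad on the drawer floor, inside the walls, at rest; the rinse pot stands upright on the table (within 0.15 rad) (value of joint drawer below 0.01 m and angle between rinse_pot's own z axis and vertical below 0.15 rad and height (world z) of rinse_pot below 0.02 m and x of yellow_dabber in the frame of drawer_floor between -0.08 and 0.135 m and y of yellow_dabber in the frame of drawer_floor between -0.137 and 0.137 m and z of yellow_dabber in the frame of drawer_floor between -0.01 and 0.012 m and angle between each of yellow_dabber, blue_dabber, black_dabber's own z axis and vertical below 0.25 rad and linear speed of each of yellow_dabber, blue_dabber, black_dabber below 0.03 m/s and x of blue_dabber in the frame of drawer_floor between -0.08 and 0.135 m and y of blue_dabber in the frame of drawer_floor between -0.137 and 0.137 m and z of blue_dabber in the frame of drawer_floor between -0.01 and 0.012 m and x of black_dabber in the frame of drawer_floor between -0.08 and 0.135 m and y of black_dabber in the frame of drawer_floor between -0.137 and 0.137 m and z of black_dabber in the frame of drawer_floor between -0.01 and 0.012 m); the robot touches nothing.
It fails at once if the rinse pot is tipped over (more than 0.6 rad) (angle between rinse_pot's own z axis and vertical above 0.6 rad).
It fails at once if the tape roll is moved more than 40 mm (distance of tape_roll from where it was at the start of the episode above 0.04 m).
It fails at once if the sponge is moved more than 40 mm (distance of sponge from where it was at the start of the episode above 0.04 m).
It fails at once if the brayer is moved more than 40 mm (distance of brayer from where it was at the start of the episode above 0.04 m).
It fails at once if the ink jar is moved more than 40 mm (distance of ink_jar from where it was at the start of the episode above 0.04 m).
Of yellow_dabber, blue_dabber, black_dabber only 2 to 3 are there at a start; the rules pass over those that are not, and their reading is None.
At some moment in a run one of rinse_pot may be knocked a few centimetres aside while the robot is not near it.
It also fails if it takes over 210 s, if anything falls off the work surface, if the arm or the gripper's body presses on something with over 40 N, if the wrist force passes 120 N, or if a joint passes its speed limit or range.

ROBOT

A 6-joint arm with a two-finger parallel gripper is mounted at the origin on the work surface. World frame = base frame: x ahead of the robot, y to its left, z up, the work surface at z = 0. Lengths are in mm, angles in rad, forces in N, time in s.
With the tool pointing down it reaches from about 325 to 900 mm from the base axis. Payload 6.1 kg.
Tool frame: the origin (TCP) lies midway between the tips of the shut fingers; the grasp point (between the pads) lies 19 mm behind it; z points along the fingers, y is the line along which they close (so a half turn about z gives the same grasp; the last joint's range is limited). The gripper opens to 87 mm and grips with 3 to 60 N. Pads are 19 mm wide; open, the fingers measure 117 mm over their backs; the gripper's body (75 mm by 190 mm) begins 51 mm behind the grasp point.
Start: joints at [0.983, 0.22, 1.526, -0, 1.395, -0.126], TCP at [278.472, 559.526, 222.538] pointing down, gripper open.
Joint ranges: [-2.98, 2.98], [-0.91, 2.08], [0.09, 2.57], [-1.24, 4.39], [0.2, 2.65], [-2.68, 2.68]. Speed limits (rad/s): [2.57, 2.57, 3.01, 3.14, 3.14, 3.14].

INTERFACE

Orientations are given as a unit quaternion [x, y, z, w].
In Python, from plant import bot gives the robot as it stands.
- The arm moves only by the shell command python3 -m crank 'ROWS' [FORCE]. ROWS is JSON, a list that holds one entry, the list of rows, each a list of 7 numbers: the closure, from -1 (fully open) to 1 (shut), then the shift along the tool's x, y, z normalised to -1 to 1, where 1 is 75 mm, then the turn, a rotation vector about the tool's x, y, z normalised to -1 to 1, where 1 is 60 degrees. A call has 1 to 12 rows; each row shifts and turns the commanded pose from where the row before left it, along the tool's axes as they then stand; what a row does not reach is not made up. A row lasts 1/8 s, in which the tool goes at most 62.5 mm and 10.7 degrees, less where a joint would pass 70% of its speed; a pose out of reach is approached as far as the arm can. A call with a number of a shift or a turn outside -1 to 1 is refused whole. A call with a gripper value outside its range is refused whole. The fingers move at their own pace and stop on an object; FORCE is the grip in N (left out, the last holds). Time passes only in rows, so rows that do not move let the fingers close. It gives the time, the measured TCP pose, the force, the opening and the grip force at its end, in the units of the state.
- bot.get_state(): the state, without advancing time (a new reading comes with each control period).
- bot.grab_frame(name): name is "side" or "top"; returns a dict with "image" (480x640x3 uint8, red, green, blue), "fx", "fy", "cx", "cy" (pixels), "k1" (the pictures are not rectified: a ray, as slopes to the right and down, at radius r is drawn at 1 + k1 r^2 times it, then the intrinsics apply), "R" (3x3) and "t" (3): a world point X has camera coordinates R X + t. Camera axes: x right, y down, z forward; pixel columns grow to the right and rows downward; lengths in mm; the calibration is good to about 2 mm. A picture is of the moment at which its call begins. There is no depth.
- bot.finish_job(): hands the job in; it is judged then, once.
Trained networks look in a picture, given as the dict that the camera call returned (one of the last four; its "shot" number tells which), for a name from the list of things; names that differ only in an ending like _2 or _b are one class to them, and where a whole thing is asked for, a point or a joint stands for the part that bears it (a point fixed in the world has none). Each returns a list of dicts, best first, with "p" (0 to 1); they miss things now and then, are a little off and sometimes report something else, mostly with a low value. They report only what shows in the picture. A call takes as long as a camera call. They do not tell look-alikes from the thing itself.
- bot.masks_of(picture, label): "pixels" (480x640 bool, what is visible of it) and "rect" ([left, top, width, height] in pixels, round what is visible of it).
- bot.pinpoint(picture, label): "point" ([column, row] in pixels: a listed point, or the origin of a listed thing).
The state is a dict: "time_s": time; "joint_pos": joint angles; "joint_vel": joint speeds; "joint_torque": joint torques, N m; "position": TCP position; "tcp_rot": TCP orientation; "wrist_force": force on the tool from outside, world axes, zero at the start; "ft_torque": the same for the moment, N m; "finger_gap": opening from 0.0 (shut) to 1.0 (fully open); "gripper_force": force on a finger pad.
Only numpy, scipy, OpenCV 4.12 (cv2) and the standard library are available. Lean on these libraries where they do the work, as an engineer would, in place of code of your own. Each camera call takes 0.05 s, during which the arm holds its last target. There are 200 camera calls.

## Working session

There is one attempt and no reset: what is moved stays moved. The work goes in short steps, Python scripts to look and compute and a shell command to move; the robot and the scene stay as the last step left them, time stands still between calls to the robot, and variables do not carry over. Pictures are saved under pics/ and viewed, at most 18 in all, crops included, and the job is handed in when it is done.

```bash
mkdir -p pics; ls; cat > h.py <<'E'
import numpy as np, cv2
from plant import bot
from scipy.spatial.transform import Rotation as Ro
def ray(f,uv):
    x=(uv[0]-f["cx"])/f["fx"]; y=(uv[1]-f["cy"])/f["fy"]
    a,b=x,y
    for _ in range(20):
        s=1+f["k1"]*(a*a+b*b); a,b=x/s,y/s
    R=np.array(f["R"]); t=np.array(f["t"])
    return -R.T@t, R.T@np.array([a,b,1])
def onz(f,uv,z):
    c,d=ray(f,uv); return c+d*(z-c[2])/d[2]
def proj(f,X):
    p=np.array(f["R"])@np.array(X)+np.array(f["t"]); a,b=p[:2]/p[2]; s=1+f["k1"]*(a*a+b*b)
    return f["fx"]*a*s+f["cx"], f["fy"]*b*s+f["cy"]
def tri(f1,u1,f2,u2):
    A=np.zeros((3,3));B=np.zeros(3)
    for f,u in((f1,u1),(f2,u2)):
        c,d=ray(f,u); d=d/np.linalg.norm(d); P=np.eye(3)-np.outer(d,d); A+=P;B+=P@c
    return np.linalg.solve(A,B)
def save(f,n,crop=None,k=1):
    im=f["image"][...,::-1]
    if crop: x,y,w,h=crop; im=im[y:y+h,x:x+w]
    cv2.imwrite("pics/"+n,cv2.resize(im,None,fx=k,fy=k,interpolation=cv2.INTER_CUBIC))
def st():
    s=bot.get_state(); print(s["time_s"],np.round(s["position"],1),np.round(Ro.from_quat(s["tcp_rot"]).as_matrix(),3).tolist(),s["finger_gap"],s["gripper_force"],np.round(s["wrist_force"],1)); return s
E
python3 - <<'E'
from h import *
st()
T=bot.grab_frame("top");S=bot.grab_frame("side")
save(T,"t0.png");save(S,"s0.png")
zs=dict(drawer_handle=155,drawer_floor=20,rack=0,yellow_dabber=90,blue_dabber=90,black_dabber=90,rinse_pot=0,tape_roll=0,sponge=0,brayer=0,ink_jar=0)
for n in zs:
  for nm,f in(("T",T),("S",S)):
    for d in bot.pinpoint(f,n): print(n,nm,round(d["p"],2),np.round(d["point"]),np.round(onz(f,d["point"],zs[n])))
E
```

```text
pics
0.0 [278.1 559.  221.4] [[-0.895, 0.446, -0.001], [0.446, 0.895, -0.002], [0.0, -0.002, -1.0]] 1.002276487137569 0.0 [-0.7  0.8  0.6]
drawer_handle T 0.68 [189. 212.] [582. 311. 155.]
drawer_handle S 0.86 [350. 135.] [579. 304. 155.]
rack T 0.67 [372. 163.] [ 752. -183.    0.]
rack T 0.46 [160. 317.] [293. 432.   0.]
yellow_dabber T 0.59 [352. 217.] [ 581. -118.   90.]
yellow_dabber T 0.59 [390. 229.] [ 550. -223.   90.]
yellow_dabber S 0.97 [370. 272.] [ 573. -121.   90.]
yellow_dabber S 0.56 [367. 340.] [ 539. -298.   90.]
blue_dabber T 0.67 [338. 268.] [443. -83.  90.]
black_dabber T 0.67 [432. 212.] [ 599. -339.   90.]
black_dabber S 0.91 [397. 350.] [ 595. -327.   90.]
rinse_pot T 0.9 [340. 267.] [447. -91.   0.]
rinse_pot T 0.62 [288. 227.] [561.  61.   0.]
rinse_pot S 0.87 [351. 239.] [559.  70.   0.]
rinse_pot S 0.56 [311. 298.] [ 444. -110.    0.]
tape_roll T 0.84 [373. 167.] [ 741. -187.    0.]
tape_roll S 0.74 [446. 312.] [ 744. -177.    0.]
sponge T 0.65 [158. 318.] [290. 437.   0.]
sponge T 0.62 [474. 231.] [ 557. -485.    0.]
sponge S 0.74 [244. 157.] [287. 439.   0.]
brayer T 0.6 [438. 295.] [ 369. -380.    0.]
brayer S 0.57 [281. 411.] [ 362. -387.    0.]
ink_jar T 0.68 [476. 231.] [ 556. -492.    0.]
ink_jar S 0.61 [390. 452.] [ 559. -487.    0.]
```

View pics/t0.png

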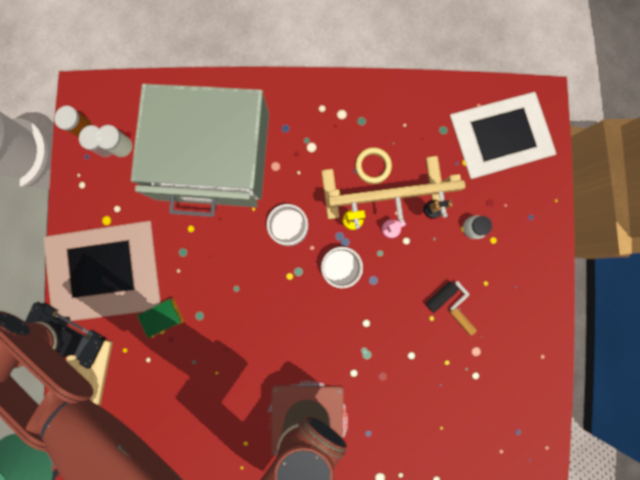

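View pics/s0.png

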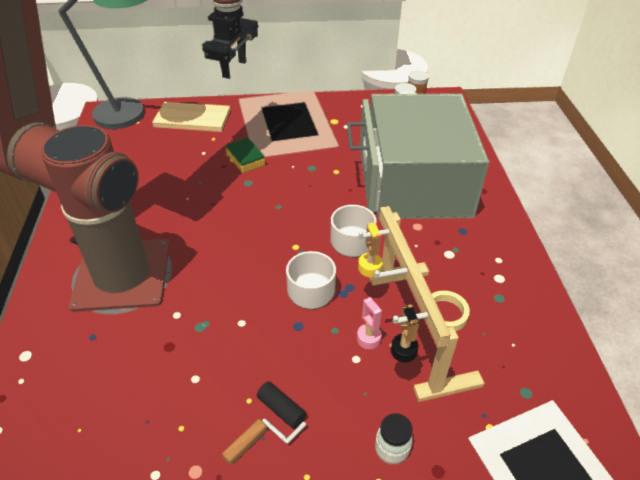

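Top view: yellow dabber hangs at (353,217), black at (433,209), and blue is absent. A pink look-alike at (391,228) is not wanted. The two pots are at (340,267) and (287,224). The first, at world (447,-91), is nearest the base (456 mm against 564 mm), so it is the rinse pot. I'll confirm in one crop and get the yaw angles.

```bash
python3 - <<'E'
from h import *
T=bot.grab_frame("top");S=bot.grab_frame("side")
a=cv2.resize(T["image"][180:290,260:460],None,fx=4,fy=4,interpolation=2)
b=cv2.resize(T["image"][75:225,120:280],None,fx=4,fy=4,interpolation=2)
cv2.imwrite("pics/c1.png",a[...,::-1]);cv2.imwrite("pics/c2.png",b[...,::-1])
save(S,"c3.png",(340,90,150,320),1.8)
for n,f,m in(("rack",T,"T"),("drawer",T,"T"),("drawer_handle",T,"T"),("rinse_pot",T,"T"),("rinse_pot",S,"S"),("yellow_dabber",T,"T"),("black_dabber",T,"T"),("yellow_dabber",S,"S"),("black_dabber",S,"S")):
  for d in bot.masks_of(f,n)[:2]:
    print(n,m,round(d["p"],2),d["rect"],d["pixels"].sum())
    if m=="T" and n=="rinse_pot":
      ys,xs=np.nonzero(d["pixels"]);pts=np.array([onz(f,(x,y),80)[:2] for x,y in zip(xs,ys)]);print("  rimcentre",(pts.max(0)+pts.min(0))/2,np.ptp(pts,axis=0))
for n in("yellow_dabber","black_dabber"):
  ps=bot.pinpoint(T,n);qs=bot.pinpoint(S,n)
  for p in ps:
    for q in qs: print(n,p["p"],q["p"],p["point"],q["point"],tri(T,p["point"],S,q["point"]))
print("handle",tri(T,bot.pinpoint(T,"drawer_handle")[0]["point"],S,bot.pinpoint(S,"drawer_handle")[0]["point"]))
E
```

```text
rack T 0.96 [322.3, 154.6, 143.1, 71.8] 2369
drawer T 0.68 [131.2, 182.8, 128.8, 33.0] 2238
drawer_handle T 0.59 [135.9, 182.3, 123.1, 33.2] 2087
rinse_pot T 0.85 [321.0, 249.2, 38.8, 36.4] 1231
  rimcentre [445.60002033 -92.32258873] [103.87620997 106.67687881]
rinse_pot T 0.62 [267.7, 206.0, 41.9, 40.1] 1298
  rimcentre [558.66133645  56.77899751] [110.20879732 107.10034186]
rinse_pot S 0.87 [286.5, 252.5, 48.8, 54.1] 2326
rinse_pot S 0.82 [331.0, 203.5, 45.1, 50.2] 1744
yellow_dabber T 0.74 [346.7, 207.8, 15.6, 21.9] 228
yellow_dabber T 0.73 [384.2, 223.1, 19.0, 16.2] 263
black_dabber T 0.87 [421.0, 200.1, 32.4, 21.3] 374
yellow_dabber S 0.67 [355.6, 296.2, 26.3, 53.4] 948
yellow_dabber S 0.66 [430.2, 289.0, 39.7, 42.3] 584
black_dabber S 0.55 [387.1, 305.8, 29.9, 56.3] 1019
yellow_dabber 0.6 0.88 [353.9, 219.3] [368.2, 268.8] [ 570.72711638 -122.8277334   102.65975368]
yellow_dabber 0.6 0.68 [353.9, 219.3] [371.3, 338.7] [ 594.12883951 -141.25147773 -136.82001715]
yellow_dabber 0.51 0.88 [391.2, 231.3] [368.2, 268.8] [ 541.07842047 -209.52510961  201.65952643]
yellow_dabber 0.51 0.68 [391.2, 231.3] [371.3, 338.7] [ 556.6881706  -239.74128785    8.57003601]
yellow_dabber 0.39 0.88 [440.3, 293.5] [368.2, 268.8] [ 454.06572421 -312.6233266   334.76267204]
yellow_dabber 0.39 0.68 [440.3, 293.5] [371.3, 338.7] [ 454.96705576 -351.78148749  197.64325042]
black_dabber 0.86 0.87 [431.5, 212.1] [401.0, 350.2] [ 597.96932989 -334.78232565  101.65491086]
black_dabber 0.65 0.87 [440.7, 295.6] [401.0, 350.2] [ 475.71033168 -367.29604823  197.44693471]
handle [577.25491547 294.9884873  168.89103236]
```

View pics/c1.png

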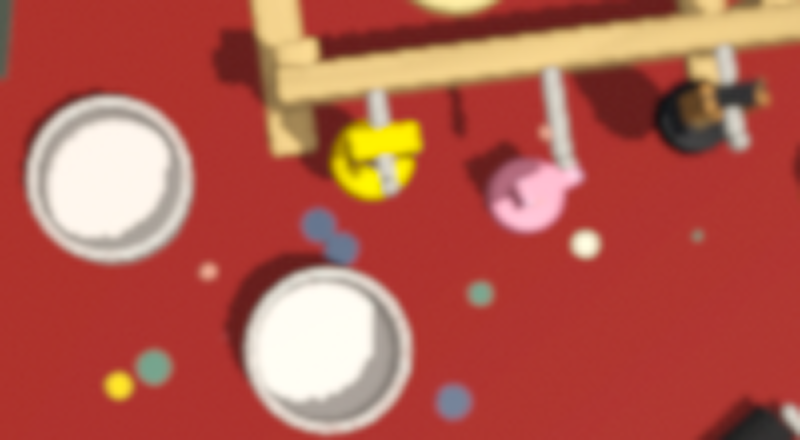

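View pics/c2.png

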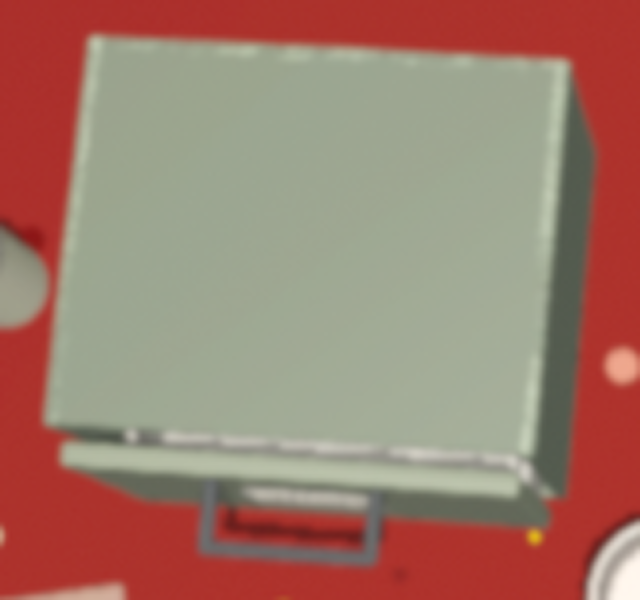

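View pics/c3.png

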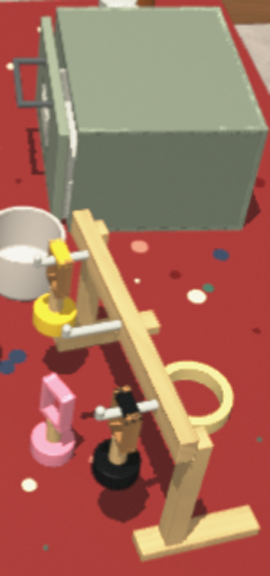

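The crops confirm the rinse pot as the one at (340,267). Yellow hangs on the left peg, black on the right peg, and the pink look-alike stands on the table near the middle peg. The drawer is slightly ajar. I'll compute the geometry from the corners seen.

```bash
python3 - <<'E'
from h import *
T=bot.grab_frame("top")
def show(l,o,k,pts,z):
  P=[onz(T,(o[0]+(x+.5)/k-.5,o[1]+(y+.5)/k-.5),z)[:2] for x,y in pts]
  d=P[1]-P[0];print(l,np.round(P,1).tolist(),"ang",round(np.degrees(np.arctan2(d[1],d[0])),1),"mid",np.round((P[0]+P[1])/2,1),"len",round(np.linalg.norm(d)))
c=(120,75);a=(260,180)
show("cab L edge",c,4,[(45,425),(92,38)],185)
show("cab R edge",c,4,[(528,457),(568,62)],185)
show("cab back",c,4,[(568,62),(92,38)],185)
show("cab front",c,4,[(528,457),(45,425)],185)
show("panel front top",c,4,[(516,495),(61,464)],175)
show("handle",c,4,[(375,560),(202,549)],155)
show("rack front top edge",a,4,[(800,38),(280,103)],220)
show("ypeg",a,4,[(390,190),(377,95)],210)
show("mpeg",a,4,[(570,163),(550,70)],210)
show("bpeg",a,4,[(742,147),(724,48)],210)
show("ybar",a,4,[(420,135),(349,150)],218)
show("bbar",a,4,[(768,92),(700,97)],218)
show("ypad ctr",a,4,[(373,158),(373,158)],124)
show("bpad ctr",a,4,[(692,117),(692,117)],124)
show("pink bar",a,4,[(582,177),(520,170)],120)
E
```

```text
cab L edge [[658.9, 458.3], [918.6, 441.3]] ang -3.8 mid [788.8 449.8] len 260
cab R edge [[639.5, 143.0], [899.3, 124.1]] ang -4.2 mid [769.4 133.5] len 260
cab back [[899.3, 124.1], [918.6, 441.3]] ang 86.5 mid [909.  282.7] len 318
cab front [[639.5, 143.0], [658.9, 458.3]] ang 86.5 mid [649.2 300.6] len 316
panel front top [[616.6, 151.5], [635.1, 450.3]] ang 86.5 mid [625.8 300.9] len 299
handle [[576.3, 245.5], [582.5, 360.4]] ang 86.9 mid [579.4 303. ] len 115
rack front top edge [[641.0, -377.3], [594.9, -54.2]] ang 98.1 mid [ 617.9 -215.8] len 326
ypeg [[543.2, -122.9], [602.1, -114.5]] ang 8.2 mid [ 572.7 -118.7] len 59
mpeg [[561.6, -234.6], [619.4, -222.0]] ang 12.2 mid [ 590.5 -228.3] len 59
bpeg [[573.4, -342.8], [635.4, -331.7]] ang 10.1 mid [ 604.4 -337.3] len 63
ybar [[576.6, -140.5], [566.7, -96.9]] ang 102.8 mid [ 571.7 -118.7] len 45
bbar [[607.0, -357.2], [603.1, -314.3]] ang 95.3 mid [ 605.1 -335.8] len 43
ypad ctr [[572.2, -118.8], [572.2, -118.8]] ang 0.0 mid [ 572.2 -118.8] len 0
bpad ctr [[603.0, -332.3], [603.0, -332.3]] ang 0.0 mid [ 603.  -332.3] len 0
pink bar [[562.0, -258.8], [566.1, -217.2]] ang 84.4 mid [ 564. -238.] len 42
```

```bash
cat >> h.py <<'E'
def plan(*wps):
    """wps: (x,y,z,yaw of tool y deg or None); prints turn about tool z (units) then tool shift (units of 75 mm)"""
    s=bot.get_state(); p=np.array(s["position"]); R=Ro.from_quat(s["tcp_rot"]).as_matrix()
    yaw=np.degrees(np.arctan2(R[1,1],R[0,1])); print("t",s["time_s"],"at",np.round(p,1),"yaw",round(yaw,2),"tilt",np.round(R[:2,2],4),"gap",round(s["finger_gap"]*87,1),"gf",round(s["gripper_force"],1),"wf",np.round(s["wrist_force"],1))
    for x,y,z,w in wps:
        w=yaw if w is None else w; t=(yaw-w+180)%360-180
        a=np.radians(w); Y=np.array([np.cos(a),np.sin(a),0]); Z=np.array([0,0,-1.]); X=np.cross(Y,Z)
        d=np.array([x,y,z])-p; u=np.array([d@X,d@Y,d@Z])/75
        print("turn",round(t/60,3),"shift",np.round(u,3),"len",round(np.linalg.norm(d))); p=np.array([x,y,z]); yaw=w
E
python3 -c "
from h import *
plan((579.4,303,225,-3.6),(579.4,303,140,-3.6))"
```

```text
t 2.1 at [278.5 559.5 222.5] yaw 63.54 tilt [ 0. -0.] gap 86.8 gf 0.0 wf [ 0.8  0.2 -0.3]
turn 1.119 shift [-3.162  4.219 -0.033] len 395
turn 0.0 shift [0.    0.    1.133] len 85
```

```bash
python3 -m crank '[[[0.08,0,0,0,0,0,0.16],[0.08,0,0,0,0,0,0.16],[0.08,0,0,0,0,0,0.16],[0.08,0,0,0,0,0,0.16],[0.08,0,0,0,0,0,0.16],[0.08,0,0,0,0,0,0.16],[0.08,0,0,0,0,0,0.158],[0.08,0,0,0,0,0,0]]]' 20; python3 -c "
from h import *
plan((579.4,303,225,-3.6),(579.4,303,140,-3.6))"
```

```text
time_s: 3.1
position: [278.5, 559.5, 222.5]
tcp_rot: [0.728, 0.685, -0.0, 0.0]
wrist_force: [0.4, -0.2, -0.0]
finger_gap: 0.461
gripper_force: 0.0
t 3.1 at [278.5 559.5 222.5] yaw -3.46 tilt [-0.     -0.0001] gap 40.1 gf 0.0 wf [ 0.4 -0.2 -0. ]
turn 0.002 shift [-3.161  4.219 -0.033] len 395
turn 0.0 shift [0.    0.    1.133] len 85
```

```bash
python3 -m crank '[[[0.08,-0.395,0.527,0,0,0,0],[0.08,-0.395,0.527,0,0,0,0],[0.08,-0.395,0.527,0,0,0,0],[0.08,-0.395,0.527,0,0,0,0],[0.08,-0.395,0.527,0,0,0,0],[0.08,-0.395,0.527,0,0,0,0],[0.08,-0.395,0.527,0,0,0,0],[0.08,-0.395,0.527,0,0,0,0],[0.08,0,0,0,0,0,0],[0.08,0,0,0.36,0,0,0],[0.08,0,0,0.36,0,0,0],[0.08,0,0,0.36,0,0,0]]]' && python3 -m crank '[[[1,0,0,0,0,0,0],[1,0,0,0,0,0,0],[1,0,0,0,0,0,0],[1,0,0,0,0,0,0]]]' 30; python3 -c "
from h import *
plan((579.4-150*.998,303+150*.063,140,None))"
```

```text
time_s: 4.6
position: [578.6, 304.3, 140.8]
tcp_rot: [0.727, 0.686, 0.0, -0.0]
wrist_force: [0.2, -0.9, -0.3]
finger_gap: 0.454
gripper_force: 0.0
time_s: 5.1
position: [580.1, 303.9, 143.1]
tcp_rot: [0.728, 0.685, 0.001, 0.0]
wrist_force: [-0.6, 0.3, 3.2]
finger_gap: 0.1
gripper_force: 30.0
t 5.1 at [580.1 303.9 143.1] yaw -3.52 tilt [0.002  0.0009] gap 8.7 gf 30.0 wf [-0.6  0.3  3.2]
turn 0.0 shift [-0.009 -2.008  0.041] len 151
```

```bash
python3 -m crank '[[[1,0,-0.2,0,0,0,0],[1,0,-0.3,0,0,0,0],[1,0,-0.3,0,0,0,0],[1,0,-0.3,0,0,0,0],[1,0,-0.3,0,0,0,0],[1,0,-0.3,0,0,0,0],[1,0,-0.3,0,0,0,0],[1,0,0,0,0,0,0],[1,0,0,0,0,0,0],[1,0,0,0,0,0,0]]]'; python3 - <<'E'
from h import *
plan()
T=bot.grab_frame("top"); save(T,"t1.png",(100,70,300,220),2.6)
E
```

```text
time_s: 6.35
position: [429.5, 313.3, 143.0]
tcp_rot: [0.728, 0.685, 0.001, -0.0]
wrist_force: [-1.6, 0.0, 6.2]
finger_gap: 0.102
gripper_force: 30.0
t 6.35 at [429.5 313.3 143. ] yaw -3.51 tilt [0.0008 0.0013] gap 8.9 gf 30.0 wf [-1.6  0.   6.2]
```

View pics/t1.png

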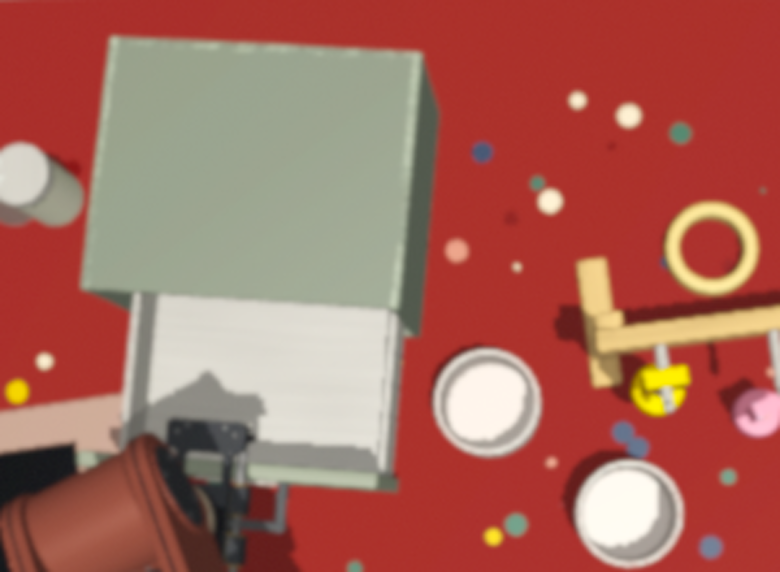

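```bash
python3 -m crank '[[[0.08,0,0,0,0,0,0],[0.08,0,0,0,0,0,0],[0.08,0,0,-0.4,0,0,0],[0.08,0,0,-0.6,0,0,0],[-0.6,0,0,-0.6,0,0,0.162],[-0.6,0,0,0,0,0,0.162],[-0.6,0,0,0,0,0,0.162],[-0.6,0,0,0,0,0,0.162],[-0.6,0,0,0,0,0,0.162],[-0.6,0,0,0,0,0,0.162],[-0.6,0,0,0,0,0,0.162],[-0.6,0,0,0,0,0,0.158]]]'; python3 - <<'E'
from h import *
plan((572.0,-118.7,262,-81),(572.0,-118.7,178,-81))
E
```

```text
time_s: 7.9
position: [429.4, 312.5, 261.1]
tcp_rot: [0.997, 0.075, -0.0, 0.0]
wrist_force: [-0.4, 0.7, -0.8]
finger_gap: 0.8
gripper_force: 0.0
t 7.9 at [429.4 312.5 261.1] yaw -81.38 tilt [-0.0008 -0.0005] gap 69.6 gf 0.0 wf [-0.4  0.7 -0.8]
turn -0.006 shift [ 0.978  5.976 -0.012] len 454
turn 0.0 shift [0.   0.   1.12] len 84
```

```bash
python3 -m crank '[[[-0.6,0.1,0.6,0,0,0,0],[-0.6,0.1,0.6,0,0,0,0],[-0.6,0.1,0.6,0,0,0,0],[-0.6,0.1,0.6,0,0,0,0],[-0.6,0.1,0.6,0,0,0,0],[-0.6,0.1,0.6,0,0,0,0],[-0.6,0.1,0.6,0,0,0,0],[-0.6,0.1,0.6,0,0,0,0],[-0.6,0.1,0.6,0,0,0,0],[-0.6,0.078,0.576,0,0,0,-0.006],[-0.6,0,0,0,0,0,0],[-0.6,0,0,0,0,0,0]]]'; python3 - <<'E'
from h import *
plan((572.0,-118.7,178,-81))
T=bot.grab_frame("top");S=bot.grab_frame("side")
save(S,"s1.png",(300,160,180,220),2.6)
for d in bot.masks_of(T,"rinse_pot")[:2]:
      ys,xs=np.nonzero(d["pixels"]);pts=np.array([onz(T,(x,y),80)[:2] for x,y in zip(xs,ys)]);print("  rimcentre",(pts.max(0)+pts.min(0))/2,np.ptp(pts,axis=0))
E
```

```text
time_s: 9.4
position: [571.4, -118.2, 261.0]
tcp_rot: [0.997, 0.081, -0.001, -0.0]
wrist_force: [0.7, -0.3, -1.0]
finger_gap: 0.798
gripper_force: 0.0
t 9.4 at [ 571.4 -118.2  261. ] yaw -80.73 tilt [-0.0012  0.0009] gap 69.4 gf 0.0 wf [ 0.7 -0.3 -1. ]
turn 0.005 shift [0.007 0.008 1.107] len 83
  rimcentre [558.66133645  56.87320602] [110.20879732 107.44306797]
  rimcentre [458.07889353 -93.58876789] [ 78.77788925 104.09276497]
```

View pics/s1.png

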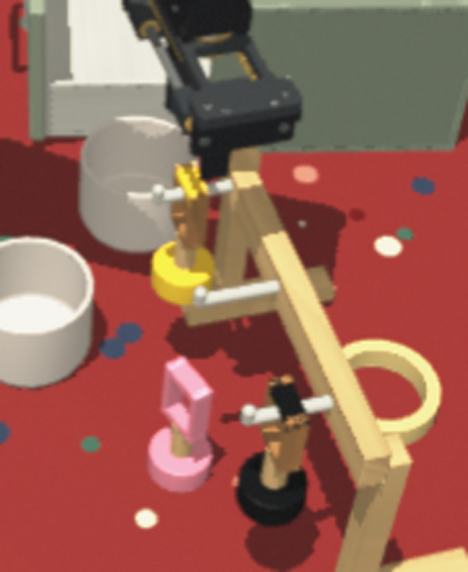

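The gripper is directly above the yellow dabber's loop at (190,185) in the crop, with one finger on each side. Descending and gripping.

```bash
python3 -m crank '[[[-0.6,0,0,0.36,0,0,0],[-0.6,0,0,0.36,0,0,0],[-0.6,0,0,0.36,0,0,0],[-0.6,0,0,0,0,0,0],[1,0,0,0,0,0,0],[1,0,0,0,0,0,0],[1,0,0,0,0,0,0],[1,0,0,0,0,0,0],[1,0,0,0,0,0,0]]]' 20; python3 -c "
from h import *
plan()"
```

```text
time_s: 10.68
position: [572.2, -118.7, 181.2]
tcp_rot: [0.997, 0.081, 0.0, 0.0]
wrist_force: [-1.0, 0.7, 3.5]
finger_gap: 0.457
gripper_force: 19.9
t 10.675 at [ 572.2 -118.7  181.2] yaw -80.7 tilt [ 0.001  -0.0002] gap 39.8 gf 19.9 wf [-1.   0.7  3.5]
```

```bash
python3 -m crank '[[[1,0,0,-0.135,0,0,0],[1,0,0,-0.135,0,0,0],[1,0,0,0,0,0,0],[1,0,0,0,0,0,0],[1,-0.2,0,0,0,0,0],[1,-0.25,0,0,0,0,0],[1,-0.25,0,0,0,0,0],[1,-0.25,0,0,0,0,0],[1,0,0,0,0,0,0],[1,0,0,-0.3,0,0,0],[1,0,0,-0.3,0,0,0],[1,0,0,0,0,0,0]]]'; python3 - <<'E'
from h import *
plan()
T=bot.grab_frame("top");S=bot.grab_frame("side")
save(S,"s2.png",(260,130,200,250),2.3)
for f in(T,S):
  for d in bot.masks_of(f,"rinse_pot")[:3]:
      ys,xs=np.nonzero(d["pixels"]);pts=np.array([onz(f,(x,y),80)[:2] for x,y in zip(xs,ys)]);print(d["p"],d["rect"],"  rimcentre",(pts.max(0)+pts.min(0))/2,np.ptp(pts,axis=0))
  print([(round(d["p"],2),onz(f,d["point"],0).round()) for d in bot.pinpoint(f,"rinse_pot")])
E
```

```text
time_s: 12.18
position: [502.9, -130.6, 247.7]
tcp_rot: [0.997, 0.081, 0.002, 0.001]
wrist_force: [0.4, -0.3, -0.7]
finger_gap: 0.459
gripper_force: 19.9
t 12.175 at [ 502.9 -130.6  247.7] yaw -80.69 tilt [ 0.0039 -0.0016] gap 39.9 gf 19.9 wf [ 0.4 -0.3 -0.7]
0.78 [320.3, 262.8, 38.4, 23.1]   rimcentre [429.39778814 -92.30218254] [ 71.53633082 101.25137213]
0.74 [267.1, 207.6, 39.0, 38.8]   rimcentre [557.29631689  56.9772472 ] [107.4084158  107.34220333]
[(0.85, array([562.,  62.,   0.])), (0.77, array([448., -85.,   0.]))]
0.89 [330.0, 217.9, 45.4, 40.1]   rimcentre [5.51532419e+02 2.63412939e-01] [109.1536466  129.67768809]
0.67 [286.6, 254.2, 47.0, 51.3]   rimcentre [ 442.23432166 -118.20414676] [108.99518439 162.45066995]
[(0.86, array([447., -97.,  -0.])), (0.81, array([564.,  67.,   0.]))]
```

View pics/s2.png

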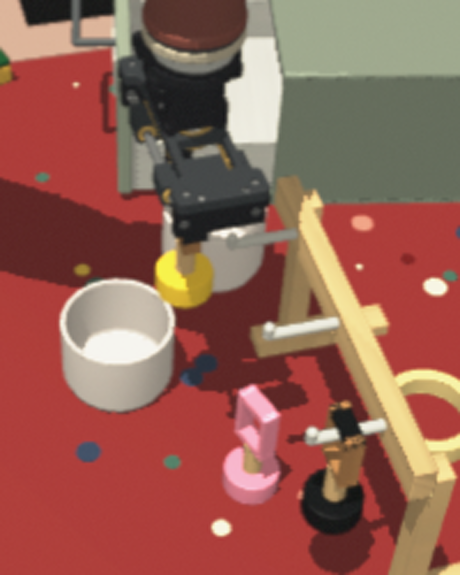

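The yellow dabber is free of the peg and held upright, and the pot has not moved. Dipping next.

```bash
python3 -c "
from h import *
plan((445.6,-92.3,248,None),(445.6,-92.3,112,None))"
```

```text
t 12.475 at [ 501.  -129.9  244.5] yaw -80.7 tilt [-0.002   0.0009] gap 40.1 gf 19.9 wf [ 0.1 -0.3 -1.9]
turn 0.0 shift [-0.648 -0.614 -0.047] len 67
turn 0.0 shift [0.    0.    1.813] len 136
```

```bash
python3 -m crank '[[[1,-0.32,-0.31,0,0,0,0],[1,-0.32,-0.31,0,0,0,0],[1,0,0,0,0,0,0],[1,0,0,0.4,0,0,0],[1,0,0,0.4,0,0,0],[1,0,0,0.4,0,0,0],[1,0,0,0.4,0,0,0],[1,0,0,0.2,0,0,0],[1,0,0,0,0,0,0],[1,0,0,0,0,0,0],[1,0,0,0,0,0,0],[1,0,0,0,0,0,0]]]'; python3 - <<'E'
from h import *
plan()
S=bot.grab_frame("side")
save(S,"s3.png",(260,200,120,120),3)
E
```

```text
time_s: 13.98
position: [447.3, -92.2, 111.7]
tcp_rot: [0.997, 0.081, 0.001, 0.0]
wrist_force: [1.2, 0.4, -1.1]
finger_gap: 0.461
gripper_force: 20.0
t 13.975 at [447.3 -92.2 111.7] yaw -80.69 tilt [ 0.0016 -0.0006] gap 40.1 gf 20.0 wf [ 1.2  0.4 -1.1]
```

View pics/s3.png

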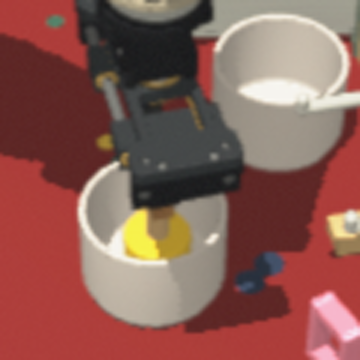

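```bash
python3 -m crank '[[[1,0,0,-0.4,0,0,0],[1,0,0,-0.5,0,0,0],[1,0,0,-0.5,0,0,0],[1,0,0,-0.5,0,0,0],[1,0,0,-0.5,0,0,0.108],[1,0,0,0,0,0,0.108],[1,0,0,0,0,0,0]]]'; python3 - <<'E'
from h import *
plan((573,354,292,-93.6),(573,354,104,None))
T=bot.grab_frame("top")
for d in bot.masks_of(T,"drawer")[:2]: print(d["rect"],d["p"])
for d in bot.pinpoint(T,"drawer_handle")[:1]: print(onz(T,d["point"],155),d["p"])
for d in bot.pinpoint(T,"drawer_floor")[:1]: print(onz(T,d["point"],20),d["p"])
E
```

```text
time_s: 14.9
position: [446.7, -92.1, 291.4]
tcp_rot: [1.0, -0.031, 0.001, 0.0]
wrist_force: [0.7, -0.5, -1.4]
finger_gap: 0.457
gripper_force: 20.0
t 14.9 at [446.7 -92.1 291.4] yaw -93.6 tilt [ 0.001  -0.0004] gap 39.8 gf 20.0 wf [ 0.7 -0.5 -1.4]
turn 0.0 shift [ 1.307 -6.041 -0.008] len 464
turn 0.0 shift [0.    0.    2.507] len 188
[129.9, 181.1, 127.8, 93.3] 0.66
[428.36833382 316.48804255 155.        ] 0.63
[559.37191637 302.51878441  20.        ] 0.83
```

```bash
python3 -m crank '[[[1,0.12,-0.55,0,0,0,0],[1,0.12,-0.55,0,0,0,0],[1,0.12,-0.55,0,0,0,0],[1,0.12,-0.55,0,0,0,0],[1,0.12,-0.55,0,0,0,0],[1,0.12,-0.55,0,0,0,0],[1,0.12,-0.55,0,0,0,0],[1,0.12,-0.55,0,0,0,0],[1,0.12,-0.55,0,0,0,0],[1,0.12,-0.55,0,0,0,0],[1,0.107,-0.541,0,0,0,0],[1,0,0,0,0,0,0]]]' && python3 -m crank '[[[1,0,0,0,0,0,0],[1,0,0,0.4,0,0,0],[1,0,0,0.4,0,0,0],[1,0,0,0.4,0,0,0],[1,0,0,0.4,0,0,0],[1,0,0,0.4,0,0,0],[1,0,0,0.3,0,0,0],[1,0,0,0.13,0,0,0],[1,0,0,0,0,0,0],[1,0,0,0,0,0,0]]]'; python3 - <<'E'
from h import *
plan()
S=bot.grab_frame("side");save(S,"s4.png",(300,60,180,160),3)
E
```

```text
time_s: 16.6
position: [572.8, 356.3, 288.7]
tcp_rot: [1.0, -0.03, -0.001, 0.0]
wrist_force: [-0.2, 0.0, -1.3]
finger_gap: 0.457
gripper_force: 20.0
time_s: 17.85
position: [574.3, 354.0, 110.2]
tcp_rot: [0.999, -0.032, 0.001, -0.0]
wrist_force: [-0.6, -0.2, -1.3]
finger_gap: 0.46
gripper_force: 20.0
t 17.85 at [574.3 354.  110.2] yaw -93.67 tilt [0.0022 0.0009] gap 40.0 gf 20.0 wf [-0.6 -0.2 -1.3]
```

View pics/s4.png

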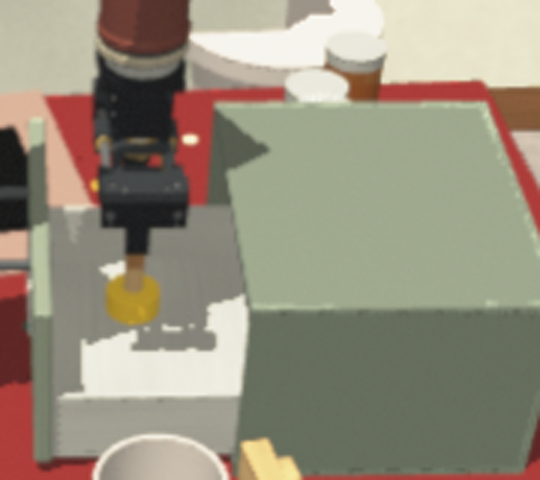

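The dabber hangs clear above the drawer floor, with room to the panel and the cabinet. Lowering until it touches.

```bash
python3 -m crank '[[[1,0,0,0.03,0,0,0],[1,0,0,0.03,0,0,0],[1,0,0,0.02,0,0,0],[1,0,0,0,0,0,0]]]'; python3 -c "
from h import *
plan()"
```

```text
time_s: 18.4
position: [573.7, 353.9, 103.4]
tcp_rot: [0.999, -0.032, 0.0, -0.0]
wrist_force: [-2.0, -1.8, 4.4]
finger_gap: 0.461
gripper_force: 20.0
t 18.4 at [573.7 353.9 103.4] yaw -93.65 tilt [0.0008 0.0001] gap 40.1 gf 20.0 wf [-2.  -1.8  4.4]
```

```bash
python3 -m crank '[[[-0.38,0,0,0,0,0,0],[-0.38,0,0,0,0,0,0],[-0.38,0,0,0,0,0,0],[-0.38,0,0,-0.2,0,0,0],[-0.38,0,0,-0.5,0,0,0],[-0.38,0,0,-0.6,0,0,0],[-0.6,0,0,-0.6,0,0,0],[-0.6,0,0,-0.4,0,0,-0.1],[-0.6,0,0,0,0,0,-0.13],[-0.6,0,0,0,0,0,0]]]'; python3 - <<'E'
from h import *
plan((480,-200,280,-80),(604.5,-335.5,275,-80),(604.5,-335.5,178,-80))
E
```

```text
time_s: 19.65
position: [573.7, 354.0, 276.7]
tcp_rot: [0.996, 0.088, 0.001, -0.0]
wrist_force: [-0.6, 0.0, 0.5]
finger_gap: 0.796
gripper_force: 0.0
t 19.65 at [573.7 354.  276.7] yaw -79.92 tilt [0.0019 0.0009] gap 69.3 gf 0.0 wf [-0.6  0.   0.5]
turn 0.001 shift [-2.513  7.058 -0.044] len 562
turn 0.0 shift [1.321 2.067 0.067] len 184
turn 0.0 shift [0.    0.    1.293] len 97
```

```bash
python3 -m crank '[[[-0.6,-0.08,0.6,0,0,0,0],[-0.6,-0.08,0.6,0,0,0,0],[-0.6,-0.08,0.6,0,0,0,0],[-0.6,-0.08,0.6,0,0,0,0],[-0.6,-0.08,0.6,0,0,0,0],[-0.6,-0.08,0.6,0,0,0,0],[-0.6,-0.08,0.6,0,0,0,0],[-0.6,-0.08,0.6,0,0,0,0],[-0.6,-0.08,0.6,0,0,0,0],[-0.6,-0.08,0.6,0,0,0,0],[-0.6,-0.08,0.6,0,0,0,0],[-0.6,-0.08,0.6,0,0,0,0]]]' >/dev/null; python3 -m crank '[[[-0.6,-0.08,0.6,0,0,0,0],[-0.6,-0.08,0.6,0,0,0,0],[-0.6,-0.07,0.6,0,0,0,0],[-0.6,0,0.12,0,0,0,0],[-0.6,0,0,0,0,0,0],[-0.6,0,0,0,0,0,0]]]'; python3 - <<'E'
from h import *
plan((604.5,-335.5,178,-80))
T=bot.grab_frame("top");S=bot.grab_frame("side")
a=cv2.resize(S["image"][60:260,300:480],None,fx=2,fy=2);b=cv2.resize(S["image"][240:440,300:480],None,fx=2,fy=2)
cv2.imwrite("pics/s5.png",np.hstack([a,b])[...,::-1])
for d in bot.masks_of(T,"rinse_pot")[:2]:
      ys,xs=np.nonzero(d["pixels"]);pts=np.array([onz(T,(x,y),80)[:2] for x,y in zip(xs,ys)]);print("  rimcentre",(pts.max(0)+pts.min(0))/2,np.ptp(pts,axis=0))
E
```

```text
time_s: 21.9
position: [606.2, -333.7, 275.0]
tcp_rot: [0.996, 0.089, -0.0, -0.0]
wrist_force: [-0.3, 0.7, -0.9]
finger_gap: 0.803
gripper_force: 0.0
t 21.9 at [ 606.2 -333.7  275. ] yaw -79.83 tilt [-0.0002  0.0007] gap 69.9 gf 0.0 wf [-0.3  0.7 -0.9]
turn 0.003 shift [-0.026  0.02   1.293] len 97
  rimcentre [444.22592756 -93.60463966] [111.81196696 109.37612192]
  rimcentre [560.01165601  56.85842215] [107.50815821 107.25919113]
```

View pics/s5.png

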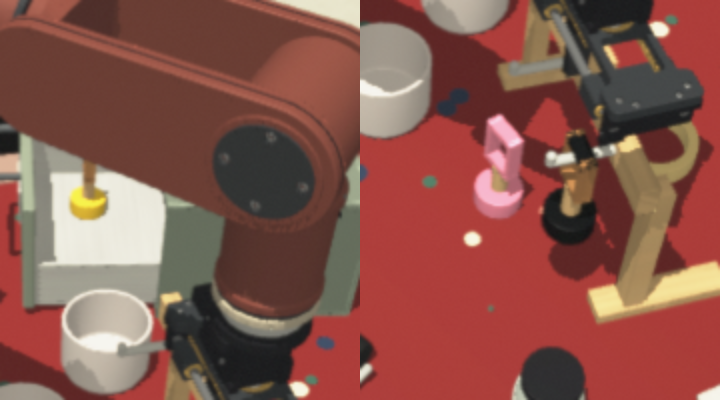

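The yellow dabber stands upright in the drawer. The gripper is over the black one, which hangs at (580,150) in the right half. Grasping it.

```bash
python3 -m crank '[[[-0.6,-0.02,0.02,0.35,0,0,0],[-0.6,0,0,0.35,0,0,0],[-0.6,0,0,0.35,0,0,0],[-0.6,0,0,0.2,0,0,0],[-0.6,0,0,0,0,0,0],[1,0,0,0,0,0,0],[1,0,0,0,0,0,0],[1,0,0,0,0,0,0],[1,0,0,0,0,0,0],[1,0,0,0,0,0,0]]]' 20; python3 -c "
from h import *
plan()"
```

```text
time_s: 23.3
position: [604.9, -337.0, 181.8]
tcp_rot: [0.996, 0.088, 0.0, 0.0]
wrist_force: [-0.5, -0.2, 1.1]
finger_gap: 0.456
gripper_force: 19.9
t 23.3 at [ 604.9 -337.   181.8] yaw -79.86 tilt [ 0.0005 -0.0003] gap 39.7 gf 19.9 wf [-0.5 -0.2  1.1]
```

```bash
python3 -m crank '[[[1,0,0,-0.135,0,0,0],[1,0,0,-0.135,0,0,0],[1,0,0,0,0,0,0],[1,0,0,0,0,0,0],[1,-0.2,0,0,0,0,0],[1,-0.25,0,0,0,0,0],[1,-0.25,0,0,0,0,0],[1,-0.25,0,0,0,0,0],[1,0,0,0,0,0,0],[1,0,0,-0.4,0,0,0],[1,0,0,-0.4,0,0,0],[1,0,0,-0.2,0,0,0]]]'; python3 - <<'E'
from h import *
T=bot.grab_frame("top");S=bot.grab_frame("side")
plan((445,-93,276,None),(445,-93,112,None))
for f in(T,S):
  for d in bot.masks_of(f,"rinse_pot")[:3]:
      ys,xs=np.nonzero(d["pixels"]);pts=np.array([onz(f,(x,y),80)[:2] for x,y in zip(xs,ys)]);print(d["p"],d["rect"],"  rimcentre",(pts.max(0)+pts.min(0))/2,np.ptp(pts,axis=0))
for n in("black_dabber","yellow_dabber"):
  for p in bot.pinpoint(T,n)[:2]:
    for q in bot.pinpoint(S,n)[:2]: print(n,p["p"],q["p"],tri(T,p["point"],S,q["point"]))
E
```

```text
time_s: 24.8
position: [535.4, -349.8, 278.6]
tcp_rot: [0.996, 0.088, 0.001, 0.001]
wrist_force: [0.5, 0.3, 0.4]
finger_gap: 0.459
gripper_force: 19.9
t 24.9 at [ 535.5 -350.   278.6] yaw -79.85 tilt [ 0.0029 -0.0023] gap 40.2 gf 19.9 wf [-0.5  0.4 -1.4]
turn 0.0 shift [-0.584 -3.585  0.035] len 272
turn 0.0 shift [0.    0.    2.187] len 164
0.93 [267.2, 206.6, 40.3, 37.8]   rimcentre [558.62866655  56.86576261] [110.14345753 107.35106755]
0.57 [325.8, 256.9, 39.7, 36.1]   rimcentre [ 424.00916011 -103.40923143] [103.75118855 106.58073135]
0.92 [275.3, 258.3, 50.1, 54.1]   rimcentre [ 422.4698792 -131.2228027] [109.33420457 163.13198513]
0.81 [328.6, 202.5, 30.7, 53.4]   rimcentre [537.33700433  28.15541828] [ 82.80863573 169.93109124]
yellow_dabber 0.6 0.73 [ 556.78643158 -231.24392077    4.23082225]
yellow_dabber 0.6 0.45 [ 481.69341236 -213.37984151  138.07170613]
yellow_dabber 0.58 0.73 [  760.46942928   731.66987437 -1394.52303975]
yellow_dabber 0.58 0.45 [ 559.67415592  559.36624247 -805.49163695]
```

The rinse pot has been knocked to about (424,-104), and both cameras agree. I'll re-measure and check the held black dabber.

```bash
python3 - <<'E'
from h import *
T=bot.grab_frame("top");S=bot.grab_frame("side")
for f in(T,S):
  for d in bot.masks_of(f,"rinse_pot")[:3]:
      ys,xs=np.nonzero(d["pixels"]);pts=np.array([onz(f,(x,y),80)[:2] for x,y in zip(xs,ys)]);print(d["p"],d["rect"],"  rimcentre",(pts.max(0)+pts.min(0))/2,np.ptp(pts,axis=0))
  print([(round(d["p"],2),onz(f,d["point"],0).round()) for d in bot.pinpoint(f,"rinse_pot")])
plan((424,-104,276,None),(424,-104,112,None))
a=cv2.resize(S["image"][220:400,260:440],None,fx=2,fy=2);b=cv2.resize(T["image"][180:300,300:480],None,fx=3,fy=3)[:360,:400]
cv2.imwrite("pics/c5.png",np.hstack([a,b])[...,::-1])
E
```

```text
0.88 [264.8, 204.6, 41.8, 39.7]   rimcentre [558.61382927  59.60794002] [110.04344056 107.36435924]
0.73 [324.4, 254.5, 39.6, 38.2]   rimcentre [ 423.93686706 -104.82466453] [109.28965713 109.477614  ]
[(0.87, array([418., -92.,   0.])), (0.79, array([561.,  61.,   0.]))]
0.96 [329.8, 206.0, 28.2, 49.9]   rimcentre [536.81850712  28.15045925] [ 81.77164132 169.524669  ]
0.94 [276.3, 259.5, 51.9, 52.5]   rimcentre [ 421.86638546 -133.05914096] [107.27811526 159.82836316]
[(0.73, array([563.,  70.,   0.]))]
t 25.5 at [ 534.6 -349.4  276.3] yaw -79.86 tilt [-0.0002  0.0002] gap 40.1 gf 19.9 wf [ 0.2 -0.  -1.9]
turn 0.0 shift [-0.875 -3.481  0.004] len 269
turn 0.0 shift [0.    0.    2.187] len 164
```

View pics/c5.png

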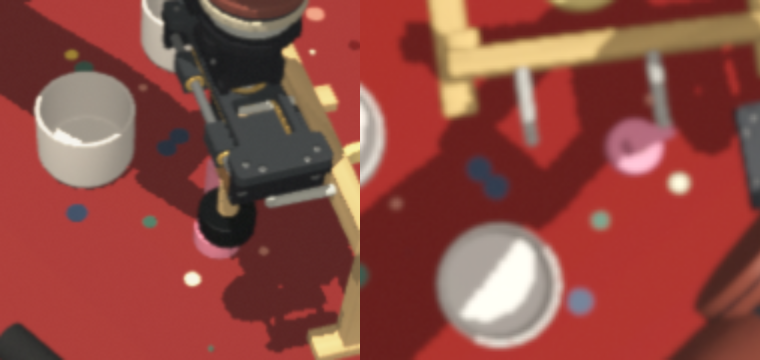

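The pot is upright at its new place, (424,-104), and the black dabber is held upright. Moving over and dipping it.

```bash
python3 -m crank '[[[1,-0.125,-0.497,0,0,0,0],[1,-0.125,-0.497,0,0,0,0],[1,-0.125,-0.497,0,0,0,0],[1,-0.125,-0.497,0,0,0,0],[1,-0.125,-0.497,0,0,0,0],[1,-0.125,-0.497,0,0,0,0],[1,-0.125,-0.497,0,0,0,0],[1,0,0,0,0,0,0],[1,0,0,0,0,0,0]]]'; python3 - <<'E'
from h import *
plan((424,-104,112,None))
S=bot.grab_frame("side")
for d in bot.masks_of(S,"rinse_pot")[:3]: print(d["p"],d["rect"])
E
```

```text
time_s: 26.62
position: [424.5, -104.6, 277.0]
tcp_rot: [0.996, 0.089, 0.001, 0.001]
wrist_force: [-0.4, -0.6, -1.0]
finger_gap: 0.458
gripper_force: 19.9
t 26.625 at [ 424.5 -104.6  277. ] yaw -79.84 tilt [ 0.0011 -0.001 ] gap 39.9 gf 19.9 wf [-0.4 -0.6 -1. ]
turn 0.0 shift [-0.005 -0.009  2.2  ] len 165
0.88 [276.1, 257.1, 53.2, 55.3]
0.65 [332.3, 201.4, 43.2, 54.7]
0.22 [286.9, 215.4, 27.9, 35.3]
```

```bash
python3 -m crank '[[[1,0,0,0.4,0,0,0],[1,0,0,0.5,0,0,0],[1,0,0,0.5,0,0,0],[1,0,0,0.5,0,0,0],[1,0,0,0.3,0,0,0],[1,0,0,0,0,0,0],[1,0,0,0,0,0,0],[1,0,0,0,0,0,0],[1,0,0,0,0,0,0]]]'; python3 - <<'E'
from h import *
plan()
S=bot.grab_frame("side")
save(S,"s6.png",(250,200,120,120),3)
E
```

```text
time_s: 27.85
position: [424.8, -104.5, 112.6]
tcp_rot: [0.996, 0.088, 0.001, 0.0]
wrist_force: [1.3, -0.1, -0.8]
finger_gap: 0.459
gripper_force: 19.9
t 27.85 at [ 424.8 -104.5  112.6] yaw -79.86 tilt [ 0.0018 -0.0008] gap 40.0 gf 19.9 wf [ 1.3 -0.1 -0.8]
```

View pics/s6.png

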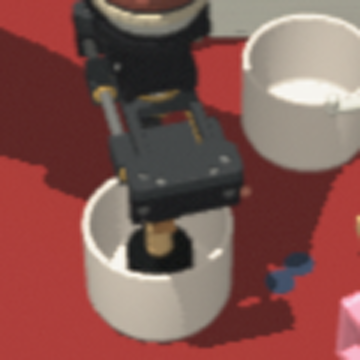

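The black pad is fully inside the pot below the rim. Lifting it out and carrying it to the drawer.

```bash
python3 -m crank '[[[1,0,0,-0.4,0,0,0],[1,0,0,-0.5,0,0,0],[1,0,0,-0.5,0,0,0],[1,0,0,-0.5,0,0,0],[1,0,0,-0.5,0,0,0.115],[1,0,0,0,0,0,0.114],[1,0,0,0,0,0,0]]]'; python3 - <<'E'
from h import *
plan((567,254.5,292,-93.6),(567,254.5,111,None))
E
```

```text
time_s: 28.78
position: [424.2, -104.2, 292.2]
tcp_rot: [1.0, -0.031, 0.001, 0.0]
wrist_force: [-0.1, -0.2, -1.9]
finger_gap: 0.461
gripper_force: 19.9
t 28.775 at [ 424.2 -104.2  292.2] yaw -93.53 tilt [ 0.0011 -0.0005] gap 40.1 gf 19.9 wf [-0.1 -0.2 -1.9]
turn 0.001 shift [ 1.600e+00 -4.892e+00  2.000e-03] len 386
turn 0.0 shift [0.    0.    2.413] len 181
```

```bash
python3 -m crank '[[[1,0.16,-0.489,0,0,0,0],[1,0.16,-0.489,0,0,0,0],[1,0.16,-0.489,0,0,0,0],[1,0.16,-0.489,0,0,0,0],[1,0.16,-0.489,0,0,0,0],[1,0.16,-0.489,0,0,0,0],[1,0.16,-0.489,0,0,0,0],[1,0.16,-0.489,0,0,0,0],[1,0.16,-0.489,0,0,0,0],[1,0.16,-0.489,0,0,0,0],[1,0,0,0,0,0,0],[1,0,0,0,0,0,0]]]' && python3 -m crank '[[[1,0,0,0.4,0,0,0],[1,0,0,0.4,0,0,0],[1,0,0,0.4,0,0,0],[1,0,0,0.4,0,0,0],[1,0,0,0.4,0,0,0],[1,0,0,0.3,0,0,0],[1,0,0,0.1,0,0,0],[1,0,0,0,0,0,0],[1,0,0,0,0,0,0]]]'; python3 - <<'E'
from h import *
plan()
S=bot.grab_frame("side");save(S,"s7.png",(300,60,180,160),3)
E
```

```text
time_s: 30.28
position: [566.3, 254.0, 290.5]
tcp_rot: [1.0, -0.03, -0.001, 0.001]
wrist_force: [-1.3, 0.3, -1.4]
finger_gap: 0.465
gripper_force: 20.0
time_s: 31.4
position: [567.8, 254.3, 113.1]
tcp_rot: [1.0, -0.031, 0.001, -0.0]
wrist_force: [0.5, 0.8, -1.6]
finger_gap: 0.459
gripper_force: 20.0
t 31.4 at [567.8 254.3 113.1] yaw -93.61 tilt [0.0022 0.0006] gap 39.9 gf 20.0 wf [ 0.5  0.8 -1.6]
```

View pics/s7.png

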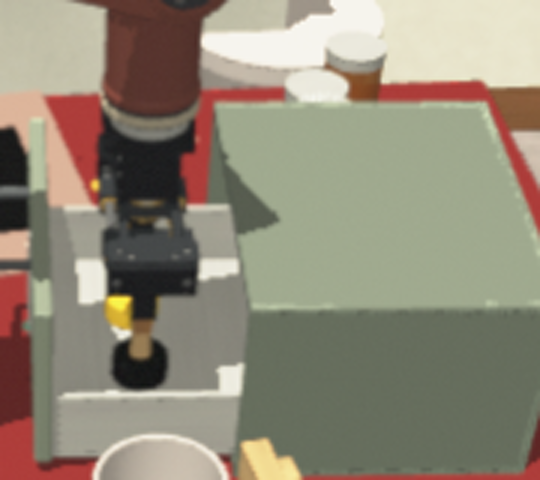

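The black dabber hangs above the drawer floor, and yellow's pad shows behind it at (118,310). Lowering the black one.

```bash
python3 -m crank '[[[1,0,0,0.04,0,0,0],[1,0,0,0.03,0,0,0],[1,0,0,0.03,0,0,0],[1,0,0,0.02,0,0,0],[1,0,0,0,0,0,0],[1,0,0,0,0,0,0]]]'; python3 -c "
from h import *
plan()"
```

```text
time_s: 32.2
position: [567.7, 254.3, 104.2]
tcp_rot: [1.0, -0.031, 0.001, -0.0]
wrist_force: [-1.4, -1.1, 6.8]
finger_gap: 0.46
gripper_force: 20.0
t 32.2 at [567.7 254.3 104.2] yaw -93.59 tilt [0.0019 0.    ] gap 40.0 gf 20.0 wf [-1.4 -1.1  6.8]
```

```bash
python3 -m crank '[[[-0.38,0,0,0,0,0,0],[-0.38,0,0,0,0,0,0],[-0.38,0,0,0,0,0,0],[-0.38,0,0,-0.2,0,0,0],[-0.38,0,0,-0.5,0,0,0],[-0.38,0,0,-0.6,0,0,0],[-0.38,0,0,-0.5,0,0,0],[-0.38,0,0,0,0,0,-0.167],[-0.38,0,0,0,0,0,-0.167],[-0.38,0,0,0,0,0,-0.167],[-0.38,0,0,0,0,0,-0.167],[-0.38,0,0,0,0,0,-0.167]]]' >/dev/null; python3 -m crank '[[[0.08,0,0,0,0,0,-0.167],[0.08,0,0,0,0,0,-0.167],[0.08,0,0,0,0,0,-0.167],[0.08,0,0,0,0,0,-0.165],[0.08,0,0,0,0,0,0]]]'; python3 - <<'E'
from h import *
plan((429.5,313.3,238,-3.6),(429.5,313.3,143,None))
E
```

```text
time_s: 34.33
position: [567.0, 254.5, 238.6]
tcp_rot: [0.729, 0.684, 0.001, 0.0]
wrist_force: [0.3, -0.2, -0.6]
finger_gap: 0.464
gripper_force: 0.0
t 34.325 at [567.  254.5 238.6] yaw -3.62 tilt [0.0011 0.0003] gap 40.3 gf 0.0 wf [ 0.3 -0.2 -0.6]
turn -0.0 shift [ 0.668 -1.88   0.008] len 150
turn 0.0 shift [0.    0.    1.267] len 95
```

```bash
python3 -m crank '[[[0.08,0.167,-0.47,0,0,0,0],[0.08,0.167,-0.47,0,0,0,0],[0.08,0.167,-0.47,0,0,0,0],[0.08,0.167,-0.47,0,0,0,0],[0.08,0,0,0,0,0,0],[0.08,0,0,0,0,0,0]]]'; python3 - <<'E'
from h import *
plan((429.5,313.3,143,None))
T=bot.grab_frame("top");S=bot.grab_frame("side")
a=cv2.resize(S["image"][80:260,310:490],None,fx=2,fy=2);b=cv2.resize(T["image"][150:290,110:270],None,fx=2.5,fy=2.5)
cv2.imwrite("pics/c8.png",np.hstack([a,cv2.resize(b,(411,360))])[...,::-1])
E
```

```text
time_s: 35.08
position: [429.8, 313.1, 238.2]
tcp_rot: [0.729, 0.684, 0.001, 0.0]
wrist_force: [1.2, 0.2, -0.1]
finger_gap: 0.463
gripper_force: 0.0
t 35.075 at [429.8 313.1 238.2] yaw -3.64 tilt [0.0014 0.0003] gap 40.3 gf 0.0 wf [ 1.2  0.2 -0.1]
turn 0.0 shift [ 0.003 -0.004  1.27 ] len 95
```

View pics/c8.png

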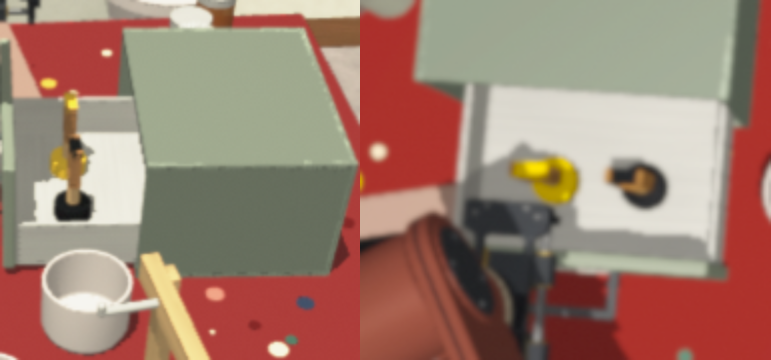

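Both dabbers stand upright in the drawer. I'll grip the handle and push it shut gently.

```bash
python3 -m crank '[[[0.08,0,0,0.42,0,0,0],[0.08,0,0,0.42,0,0,0],[0.08,0,0,0.42,0,0,0],[0.08,0,0,0,0,0,0],[1,0,0,0,0,0,0],[1,0,0,0,0,0,0],[1,0,0,0,0,0,0],[1,0,0,0,0,0,0]]]' 30 && python3 -m crank '[[[1,0,0.06,0,0,0,0],[1,0,0.12,0,0,0,0],[1,0,0.18,0,0,0,0],[1,0,0.2,0,0,0,0],[1,0,0.2,0,0,0,0],[1,0,0.2,0,0,0,0],[1,0,0.2,0,0,0,0],[1,0,0.2,0,0,0,0],[1,0,0.2,0,0,0,0],[1,0,0.2,0,0,0,0],[1,0,0.15,0,0,0,0],[1,0,0.1,0,0,0,0]]]' && python3 -m crank '[[[1,0,0.06,0,0,0,0],[1,0,0.03,0,0,0,0],[1,0,0,0,0,0,0]]]'; python3 -c "
from h import *
plan((590,303,143,None))"
```

```text
time_s: 36.17
position: [429.8, 313.3, 143.9]
tcp_rot: [0.729, 0.685, 0.001, 0.0]
wrist_force: [0.1, -0.4, 2.7]
finger_gap: 0.101
gripper_force: 30.0
time_s: 37.67
position: [580.6, 303.9, 143.9]
tcp_rot: [0.729, 0.685, 0.0, 0.0]
wrist_force: [-3.3, -0.6, 6.5]
finger_gap: 0.099
gripper_force: 30.0
time_s: 38.05
position: [587.4, 303.4, 143.9]
tcp_rot: [0.729, 0.685, 0.001, 0.0]
wrist_force: [-0.0, -0.1, 4.7]
finger_gap: 0.104
gripper_force: 30.0
t 38.05 at [587.4 303.4 143.9] yaw -3.55 tilt [0.0017 0.0005] gap 9.0 gf 30.0 wf [-0.  -0.1  4.7]
turn 0.0 shift [-0.004  0.035  0.012] len 3
```

Nearly shut with no stop force yet, so I'll creep forward until the wrist force rises.

```bash
python3 -m crank '[[[1,0,0.03,0,0,0,0],[1,0,0.02,0,0,0,0],[1,0,0,0,0,0,0]]]'; python3 -m crank '[[[1,0,0.03,0,0,0,0],[1,0,0.02,0,0,0,0],[1,0,0,0,0,0,0]]]'
```

```text
time_s: 38.42
position: [589.0, 303.3, 143.9]
tcp_rot: [0.728, 0.685, -0.001, -0.001]
wrist_force: [-8.2, -1.4, 9.0]
finger_gap: 0.101
gripper_force: 30.0
time_s: 38.8
position: [589.0, 303.3, 143.8]
tcp_rot: [0.728, 0.685, -0.004, -0.003]
wrist_force: [-20.7, -1.4, 18.3]
finger_gap: 0.104
gripper_force: 30.0
```

It is at the stop: 20 N with no further travel. Relieving the load, releasing and backing off.

```bash
python3 -m crank '[[[1,0,-0.07,0,0,0,0],[0.08,0,0,0,0,0,0],[0.08,0,0,0,0,0,0],[0.08,0,0,0,0,0,0],[0.08,0,0,-0.4,0,0,0],[0.08,0,0,-0.5,0,0,0],[0.08,0,0,-0.5,0,0,0],[0.08,0,-0.5,0,0,0,0],[0.08,0,-0.5,0,0,0,0],[0.08,0.3,-0.3,0,0,0,0],[0.08,0,0,0,0,0,0],[0.08,0,0,0,0,0,0]]]'; python3 - <<'E'
from h import *
plan()
T=bot.grab_frame("top");S=bot.grab_frame("side")
a=S["image"][:400,200:520];b=cv2.resize(T["image"][70:250,120:400],None,fx=1.6,fy=1.6)[:400]
b=np.vstack([b,np.zeros((400-b.shape[0],b.shape[1],3),np.uint8)])
cv2.imwrite("pics/c9.png",np.hstack([a,b])[...,::-1])
for p in bot.pinpoint(T,"drawer_handle")[:1]: print(p["p"],onz(T,p["point"],155))
E
```

```text
time_s: 40.3
position: [493.2, 331.4, 247.9]
tcp_rot: [0.729, 0.685, -0.0, 0.0]
wrist_force: [-0.2, 0.2, -0.1]
finger_gap: 0.457
gripper_force: 0.0
t 40.3 at [493.2 331.4 247.9] yaw -3.52 tilt [ 0.0003 -0.0004] gap 39.8 gf 0.0 wf [-0.2  0.2 -0.1]
0.75 [585.06964155 293.46477819 155.        ]
```

View pics/c9.png

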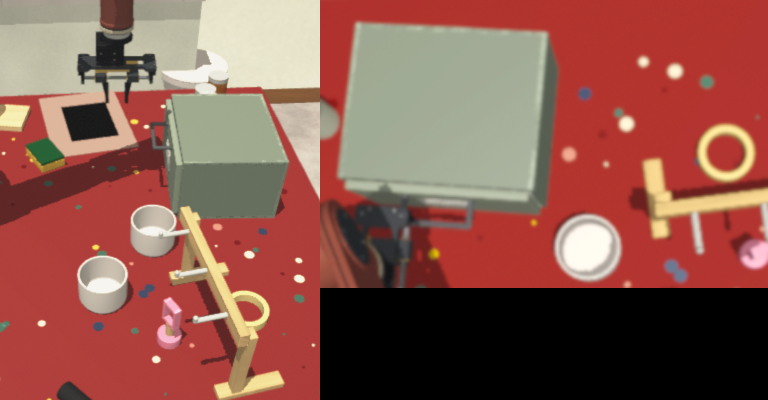

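The picture shows the drawer shut with no gap, the pot upright, and the gripper clear of everything. Handing in.

```bash
python3 -c "
from plant import bot
print(bot.finish_job())"
```

```text
the job is handed in; nothing more can be done
None
```

I've handed the job in: I dipped the yellow and then the black dabber in the rinse pot (blue was absent), stood both upright in the drawer and pushed it fully shut; the hand-in returned no verdict.

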